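# Gauge a rolling strip and put it away

## Task

One of the two wooden rolling strips lies under the thickness gauge: gently push the gauge's knob down until the foot rests on that strip, hold it there a moment to read the thickness, and let it spring back up. Then put that strip away lying flat in the tray for its thickness: the thick one (20 mm) goes in the orange tray, the thin one (12 mm) in the blue tray. Leave the other strip and everything else where they are.

Things in the scene. Friction and masses are not known exactly. Their poses are not given: they have to be found in the camera images.
- gauge: fixed thickness gauge: grey base, steel column (22 mm square, 175 mm tall) and a short arm (85 to 105 mm above the table) with a sprung vertical rod through its end. Origin on the table below the rod; z up; column at x = -70 mm, base from x = -46 to -102 mm, 85 mm wide (y); the strip under it runs out roughly along +x
- foot (a joint): the gauge's sprung rod and foot (steel disc 18 mm across): height in m of the foot's underside above the table. About 0.05 at rest, 0 on the bare table; a spring of 60 N/m lifts it (about 1 N to start it down, about 4 N to hold it on a strip). A red pointer on the rod passes a scale on the column: orange band 16 to 26 mm, blue band 8 to 16 mm
- knob_top (a point): centre of the flat top of the black knob (34 mm across, 14 mm high) on the gauge's rod; it is 139 mm above the foot's underside, so about 189 mm above the table at rest. Pushed straight down it lowers the foot
- thick_strip: pale wooden rolling strip lying on the table, 220 mm long (along x), 30 mm wide (along y), 20 mm thick, about 95 g. Origin on its underside at the gauging point, 25 mm from one end; it runs from x = -25 to +195 mm; z up. One strip lies with its origin under the gauge foot, the other lies apart
- thick_strip_mid (a point): centre of the 20 mm strip (85 mm from the origin along its x, at half its thickness): its centre of mass
- thin_strip: pale wooden rolling strip lying on the table, 220 mm long (along x), 30 mm wide (along y), 12 mm thick, about 57 g. Origin on its underside at the gauging point, 25 mm from one end; it runs from x = -25 to +195 mm; z up. One strip lies with its origin under the gauge foot, the other lies apart
- thin_strip_mid (a point): centre of the 12 mm strip (85 mm from the origin along its x, at half its thickness): its centre of mass
- orange_tray: orange open tray fixed to the table, 270 mm long (x) by 115 mm wide (y) by 25 mm high, walls and floor 4 mm thick. Origin at the centre of its underside
- blue_tray: blue open tray fixed to the table, 270 mm long (x) by 115 mm wide (y) by 25 mm high, walls and floor 4 mm thick. Origin at the centre of its underside
- jar: bystander: glass jar with a red lid, 52 mm across, 85 mm tall; origin at the centre of its underside
- bowl: bystander: white bowl, 90 mm across, 45 mm tall; origin at the centre of its underside
- cutter: bystander: steel pastry-cutter ring, 76 mm across, 35 mm tall; origin at the centre of its underside
- tin: bystander: steel tin with a green label, 66 mm across, 100 mm tall; origin at the centre of its underside
- cup: bystander: blue mug, 72 mm across, 85 mm tall; origin at the centre of its underside
- mould: bystander: dark wooden cake mould: a disc 84 mm across, 28 mm high, with a flat handle reaching 145 mm from its centre; origin at the centre of its underside (disc); handle along -x
Things that resemble listed ones, but are neither listed nor needed, are in the scene too. Leave any black look-alike of the thin_strip alone.

How it is judged:
By the outcome, as a careful person would: the job done as asked, in the order asked, and still so for the second after the job is handed in, with the robot touching nothing.
It also fails if it takes over 53 s, if anything falls off the work surface, if the arm or the gripper's body presses on something with over 40 N, if the wrist force passes 120 N, or if a joint passes its speed limit or range.

## Robot

A 6-joint arm with a two-finger parallel gripper is mounted at the origin on the work surface. World frame = base frame: x ahead of the robot, y to its left, z up, the work surface at z = 0. Lengths are in mm, angles in rad, forces in N, time in s.
With the tool pointing down it reaches from about 375 to 925 mm from the base axis. Payload 5.7 kg.
Tool frame: the origin (TCP) lies midway between the tips of the shut fingers; the grasp point (between the pads) lies r.grasp_offset behind it (r.grasp_offset is the distance from the TCP to the grasp point, in mm); z points along the fingers, y is the line along which they close (so a half turn about z gives the same grasp; the last joint's range is limited). The gripper opens to 88 mm and grips with 3 to 60 N. Pads are 20 mm wide; open, the fingers measure 115 mm over their backs; the gripper's body (75 mm by 178 mm) begins 61 mm behind the grasp point.
Start: joints at [-1.379, 0.359, 1.51, -0, 1.272, -0.115], TCP at [181.19, -571.955, 222.623] pointing down, gripper open.
Joint ranges: [-2.97, 2.97], [-1.01, 2.36], [0.21, 2.38], [-0.96, 4.11], [0.2, 2.71], [-2.98, 2.98]. Speed limits (rad/s): [2.39, 2.39, 3.14, 3.14, 3.14, 3.14].

## Interface

Orientations are given as a 3x3 rotation matrix whose columns are the frame's x, y, z axes.
In Python, from workcell import r gives the robot as it stands.
- The arm moves only by the tool jog_arm, never from a script. Its arguments are lists of equal length, an entry for each row: "dr": the turn, a rotation vector about the tool's x, y, z as a fraction of full scale, a list of three; "translation": the shift along the tool's x, y, z as a fraction of full scale, a list of three; "gripper": the opening, from 0 (shut) to 1 (fully open). A call has 1 to 5 rows; each row shifts and turns the commanded pose from where the row before left it, along the tool's axes as they then stand; what a row does not reach is not made up. Full scale, the value 1, is 0.02 m for a shift and 10 degrees for a turn. A row lasts 1/8 s, in which the tool goes at most 62.5 mm and 10.7 degrees, less where a joint would pass 70% of its speed; a pose out of reach is approached as far as the arm can. A call with a number of a shift or a turn outside -1 to 1 is refused whole. A call with a gripper value outside its range is refused whole. The fingers move at their own pace and stop on an object; "grip_force" is the grip in N (left out, the last holds). Time passes only in rows, so rows that do not move let the fingers close. It gives the time, the measured TCP pose, the force, the opening and the grip force at its end, in the units of the state.
- r.get_obs(): the state, without advancing time (a new reading comes with each control period).
- r.capture(name): name is "scene" or "top" or "wrist"; returns a dict with "img" (400x640x3 uint8, red, green, blue), "depth" (400x640 float32, mm along the optical axis (not along the pixel's ray), 0 where there is no reading), "mtx" (3x3 intrinsics, pixels), "R" (3x3) and "t" (3): a world point X has camera coordinates R X + t. Camera axes: x right, y down, z forward; pixel columns grow to the right and rows downward; lengths in mm; the calibration is good to about 2 mm. The wrist camera is an equidistant fisheye: a pixel r from the principal point sees the ray r / f radians off the axis. A picture is of the moment at which its call begins.
- r.finish_job(): hands the job in; it is judged then, once.
The state is a dict: "time_s": time; "joint_pos": joint angles; "qvel": joint speeds; "effort": joint torques, N m; "position": TCP position; "tcp_rot": TCP orientation; "ft_force": force on the tool from outside, world axes, zero at the start; "wrist_torque": the same for the moment, N m; "width": finger opening in mm; "grip_force": force on a finger pad.
Only numpy, scipy, OpenCV 4.12 (cv2) and the standard library are available. Lean on these libraries where they do the work, as an engineer would, in place of code of your own. Each camera call takes 0.05 s, during which the arm holds its last target. There are 200 camera calls.

## Working session

There is one attempt and no reset: what is moved stays moved. The work goes in short steps, Python scripts to look and compute and a tool call to move; the robot and the scene stay as the last step left them, time stands still between calls to the robot, and variables do not carry over. Pictures are saved under pics/ and viewed, at most 10 in all, crops included, and the job is handed in when it is done.

Besides the shell and the picture viewer there is one more tool, called as a command line: name --argument value ..., lists and objects as JSON in quotes. jog_arm: Moves the arm, as the interface text tells. Its arguments: {"type":"object","properties":{"dr":{"type":"array"},"translation":{"type":"array"},"gripper":{"type":"array"},"grip_force":{"type":"number"}},"required":["dr","translation","gripper"]}

```bash
mkdir -p pics; ls
python3 - <<'E'
from workcell import r
import cv2,numpy as np
for n in("scene","top"):
    c=r.capture(n); cv2.imwrite(f"pics/{n}0.png",c["img"][:,:,::-1]); np.savez(f"{n}0.npz",**c)
    print(n,c["mtx"].round(1).tolist(),c["R"].round(3).tolist(),c["t"].round(1).tolist())
o=r.get_obs();print(r.grasp_offset,o["tcp_rot"],o["time_s"],o["width"])
E
```

```text
pics
scene [[376.1, 0.0, 319.6], [0.0, 376.1, 189.3], [0.0, 0.0, 1.0]] [[0.181, 0.983, 0.013], [0.646, -0.109, -0.755], [-0.742, 0.145, -0.655]] [-56.5, -254.4, 1452.0]
top [[457.3, 0.0, 320.4], [0.0, 457.3, 201.1], [0.0, 0.0, 1.0]] [[-0.019, -1.0, -0.005], [-0.978, 0.019, -0.209], [0.209, 0.001, -0.978]] [-29.0, 539.4, 1496.4]
18.700000000000003 [[ 9.53309891e-01  3.01993613e-01 -3.32065205e-04]
 [ 3.01993750e-01 -9.53308563e-01  1.59933120e-03]
 [ 1.66427204e-04 -1.62493986e-03 -9.99998666e-01]] 0.1 87.72845298716159
```

View pics/scene0.png

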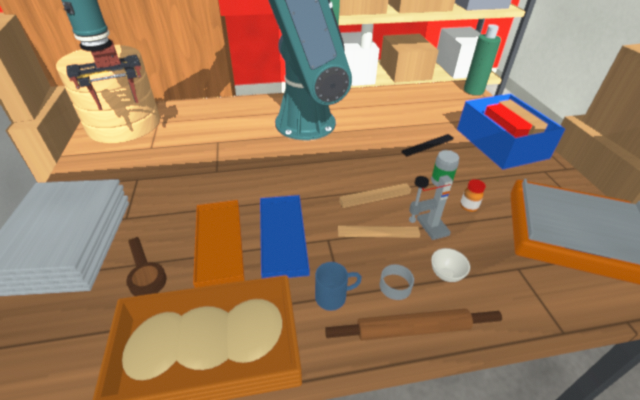

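View pics/top0.png

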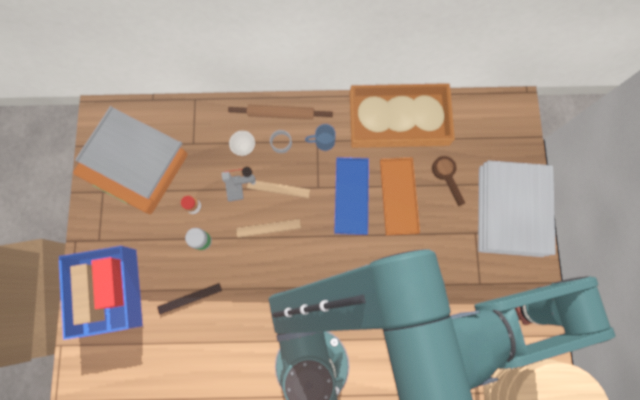

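The scene view shows the gauge with its black knob at (421,182). One pale strip, at (378,232), runs under the foot, and the other lies apart at (375,195). In the top view the knob is at (247,172), the gauged strip at (280,187), the other strip at (268,228), the blue tray at (352,196) and the orange tray at (400,196). The black look-alike is at (190,298).

```bash
cat > h.py <<'E'
import numpy as np,cv2
def load(n): return dict(np.load(n+".npz"))
def ray_plane(c,uv,z):
    uv=np.atleast_2d(uv).astype(float); d=np.c_[uv,np.ones(len(uv))]@np.linalg.inv(c["mtx"]).T@c["R"]
    o=-c["R"].T@c["t"]; return o+d*((z-o[2])/d[:,2])[:,None]
def cloud(c):
    v,u=np.mgrid[:400,:640]; p=np.stack([u,v,np.ones_like(u)],-1)@np.linalg.inv(c["mtx"]).T*c["depth"][...,None]
    return (p-c["t"])@c["R"]
def proj(c,X):
    p=(np.atleast_2d(X)@c["R"].T+c["t"])@c["mtx"].T; return p[:,:2]/p[:,2:]
E
python3 - <<'E'
from h import *
s=[]
for n,bl in(("scene0",{"A":(330,222,425,242),"B":(335,180,415,210),"knob":(412,174,430,190),"blue":(255,190,312,280),"orange":(190,195,246,285)}),("top0",{"A":(246,176,314,200),"B":(232,216,304,240),"knob":(240,164,254,180),"blue":(328,150,374,240),"orange":(376,150,422,242)})):
    c=load(n);P=cloud(c);hsv=cv2.cvtColor(c["img"],cv2.COLOR_RGB2HSV)
    for k,(a,b,e,f) in bl.items():
        H=hsv[b:f,a:e].astype(int);Q=P[b:f,a:e]
        if k=="knob": m=H[...,2]<60
        elif k=="blue": m=(H[...,0]>100)&(H[...,1]>150)
        elif k=="orange": m=(H[...,0]<16)&(H[...,1]>215)
        else: m=(Q[...,2]>6)&(Q[...,2]<30)&(H[...,1]<140)&(H[...,2]>130)
        n_,lab,st,_=cv2.connectedComponentsWithStats(m.astype(np.uint8)); m=lab==1+st[1:,4].argmax()
        q=Q[m];v,u=np.nonzero(m);rc=cv2.minAreaRect(np.c_[u+a,v+b].astype(np.float32))
        print(n,k,m.sum(),"mean",q.mean(0).round(1),"zpct",np.percentile(q[:,2],[5,25,50,75,95]).round(1),"rect",np.round(rc[0],1),np.round(rc[1],1),round(rc[2],1))
        print("   box",ray_plane(c,cv2.boxPoints(rc),{"knob":189,"blue":25,"orange":25}.get(k,14))[:,:2].round(0).tolist())
    x0,y0,x1,y1=((330,165,460,250) if n=="scene0" else (215,150,325,245))
    s.append(cv2.resize(c["img"][y0:y1,x0:x1],(780,290 if 0 else 500) if n=="scene0" else (579,500),interpolation=cv2.INTER_CUBIC))
cv2.imwrite("pics/crop1.png",cv2.resize(s[0],(780,510))[:,:,::-1]);
E
```

```text
scene0 A 774 mean [599.3 106.7  11.8] zpct [ 7.7 10.9 12.1 13.  14.4] rect [378.5 231. ] [10. 81.] 90.0
   box [[566.0, 4.0], [603.0, 223.0], [638.0, 209.0], [601.0, -4.0]]
scene0 B 731 mean [462.1 137.9  17.8] zpct [ 8.  16.  19.5 20.8 22.4] rect [374.5 194.6] [11.  72.1] 77.8
   box [[450.0, 30.0], [418.0, 262.0], [467.0, 251.0], [496.0, 27.0]]
scene0 knob 111 mean [622.3 185.4 193.1] zpct [182.9 187.3 188.6 189.7 190.7] rect [421.  181.5] [ 9. 12.] 90.0
   box [[599.0, 180.0], [604.0, 208.0], [636.0, 195.0], [631.0, 167.0]]
scene0 blue 3374 mean [ 573.6 -148.4   10.9] zpct [ 2.5  3.8  4.9  6.4 24.5] rect [283.7 236.3] [80.  46.3] 87.9
   box [[425.0, -200.0], [440.0, -66.0], [720.0, -102.0], [706.0, -210.0]]
scene0 orange 3576 mean [ 570.9 -315.7   11.6] zpct [ 2.6  4.   5.1  6.8 25.2] rect [218.5 242.5] [83. 49.] 90.0
   box [[410.0, -384.0], [434.0, -246.0], [718.0, -254.0], [699.0, -365.0]]
top0 A 478 mean [594.8 103.5  12.2] zpct [ 7.3  9.9 12.1 14.4 17.8] rect [278.2 188.4] [62.3 10. ] 9.5
   box [[599.0, 219.0], [635.0, 214.0], [593.0, -3.0], [558.0, 3.0]]
top0 B 583 mean [455.6 141.9  18.7] zpct [11.5 16.3 19.  21.2 24.5] rect [268.1 227.7] [11.  64.2] 81.0
   box [[461.0, 255.0], [492.0, 36.0], [454.0, 30.0], [424.0, 248.0]]Traceback (most recent call last):
  File "<stdin>", line 11, in <module>
ValueError: attempt to get argmax of an empty sequence
```

Run:
```python
from h import *
for n in("scene0","top0"):
    c=load(n);P=cloud(c);hsv=cv2.cvtColor(c["img"],cv2.COLOR_RGB2HSV).astype(int)
    m=(abs(P[...,0]-618)<40)&(abs(P[...,1]-187)<40)&(P[...,2]>184)&(P[...,2]<200)&(hsv[...,2]<70)
    q=P[m];v,u=np.nonzero(m)
    if len(u):
        print(n,"knob",len(q),q.mean(0).round(1),q.min(0).round(),q.max(0).round(),"px",u.mean(),v.mean(),ray_plane(c,[[u.mean(),v.mean()]],189).round(1))
    # column / gauge top
    m=(abs(P[...,0]-618)<90)&(abs(P[...,1]-220)<110)&(P[...,2]>150)&(hsv[...,2]>=90);q=P[m]
    print(" col",len(q),q.mean(0).round(1),q.max(0).round(1))
    # strip A top at 12mm, axis from PCA
    for k,x,y,h in(("A",597,105,12),("B",459,140,20)):
        m=(abs(P[...,0]-x)<50)&(abs(P[...,1]-y)<125)&(abs(P[...,2]-h)<4)&(hsv[...,1]<140)&(hsv[...,2]>130)
        n_,lab,st,_=cv2.connectedComponentsWithStats(m.astype(np.uint8)); m=lab==1+st[1:,4].argmax()
        q=P[m];rc=cv2.minAreaRect(q[:,:2].astype(np.float32));print(" ",k,len(q),np.round(rc[0],1),np.round(rc[1],1),round(rc[2],1),"z",np.median(q[:,2]))
    for k,y in(("blue",-150),("orange",-315)):
        m=(abs(P[...,0]-570)<160)&(abs(P[...,1]-y)<78)&(P[...,2]>20)&(P[...,2]<30)
        q=P[m][:,:2];rc=cv2.minAreaRect(q.astype(np.float32));print(" ",k,len(q),np.round(rc[0],1),np.round(rc[1],1),round(rc[2],1))
c=load("scene0");cr=c["img"][165:250,330:460]
cv2.imwrite("pics/crop1.png",cv2.resize(cr,(780,510),interpolation=cv2.INTER_CUBIC)[:,:,::-1])
```

```text
scene0 knob 101 [615.4 189.8 188.7] [600. 175. 185.] [630. 205. 192.] px 421.5742574257426 180.9108910891089 [[615.7 189.6 189. ]]
 col 210 [609.9 243.5 167.9] [628.5 273.7 190.3]
  A 728 [597.9 108.9] [218.8  34.5] 78.6 z 12.239509329244727
  B 545 [456.4 143. ] [ 34.7 220.7] 7.1 z 20.190667790295517
  blue 451 [ 566.1 -148.5] [115.1 273. ] 87.0
  orange 505 [ 561.1 -315.3] [273.1 115.5] 1.8
top0 knob 28 [609.7 191.3 189.3] [599. 183. 184.] [619. 199. 195.] px 246.39285714285714 171.67857142857142 [[609.8 191.4 189. ]]
 col 123 [605.1 235.6 175.1] [627.3 272.4 194.7]
  A 366 [596.  108.5] [219.2  32.8] 79.2 z 11.996896062903124
  B 403 [455.9 141.2] [ 31.1 217.4] 7.1 z 19.514944202288298
  blue 233 [ 565.2 -148.5] [114.8 271.8] 87.7
  orange 250 [ 561.1 -315.4] [270.1 116. ] 1.7
```

View pics/crop1.png

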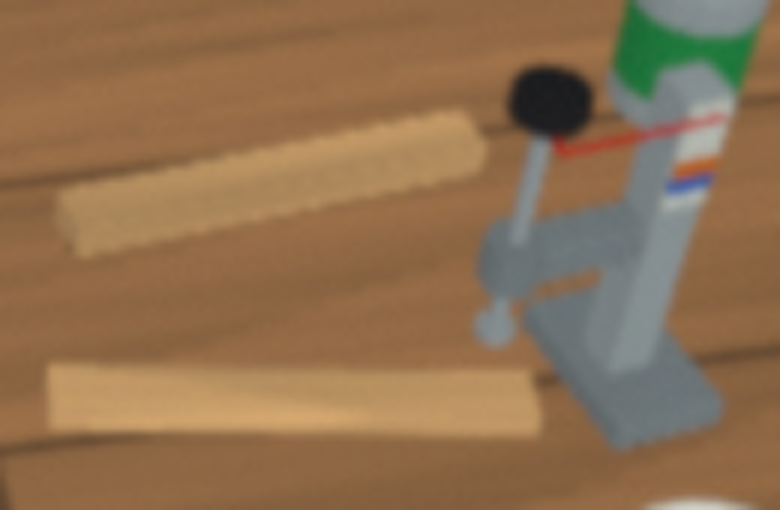

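The crop confirms the gauge's red pointer at rest and the foot above the lower strip, whose end is at crop pixel (540,400). Its depth height is about 12 mm, so it is the thin strip and goes in the blue tray. The other strip, about 20 mm high, stays where it is.

jog_arm --dr '[[0, 0, 0], [0, 0, 0], [0, 0, 0], [0, 0, 0], [0, 0, 0]]' --translation '[[1, -0.93, 0], [1, -0.93, 0], [1, -0.93, 0], [1, -0.93, 0], [1, -0.93, 0]]' --gripper '[0, 0, 0, 0, 0]'

```text
time_s: 0.72
position: [249.2, -451.6, 222.6]
tcp_rot: [[0.953, 0.302, 0.0], [0.302, -0.953, 0.0], [0.0, -0.0, -1.0]]
ft_force: [0.7, -0.7, -0.1]
width: 40.7
grip_force: 0.0
```

jog_arm --dr '[[0, 0, 0], [0, 0, 0], [0, 0, 0], [0, 0, 0], [0, 0, 0]]' --translation '[[1, -0.93, 0], [1, -0.93, 0], [1, -0.93, 0], [1, -0.93, 0], [1, -0.93, 0]]' --gripper '[0, 0, 0, 0, 0]'

```text
time_s: 1.35
position: [316.3, -332.6, 222.7]
tcp_rot: [[0.953, 0.302, 0.0], [0.302, -0.953, -0.0], [0.0, 0.0, -1.0]]
ft_force: [-0.7, -1.1, 0.5]
width: 0.5
grip_force: 0.0
```

jog_arm --dr '[[0, 0, 0], [0, 0, 0], [0, 0, 0], [0, 0, 0], [0, 0, 0]]' --translation '[[1, -0.93, 0], [1, -0.93, 0], [1, -0.93, 0], [1, -0.93, 0], [1, -0.93, 0]]' --gripper '[0, 0, 0, 0, 0]'

```text
time_s: 1.98
position: [383.2, -213.8, 222.7]
tcp_rot: [[0.953, 0.302, 0.0], [0.302, -0.953, -0.0], [0.0, 0.0, -1.0]]
ft_force: [0.4, -0.4, 0.2]
width: 0.2
grip_force: 0.0
```

jog_arm --dr '[[0, 0, 0], [0, 0, 0], [0, 0, 0], [0, 0, 0], [0, 0, 0]]' --translation '[[1, -0.93, 0], [1, -0.93, 0], [1, -0.93, 0], [1, -0.93, 0], [1, -0.93, 0]]' --gripper '[0, 0, 0, 0, 0]'

```text
time_s: 2.6
position: [450.3, -94.9, 222.7]
tcp_rot: [[0.953, 0.302, 0.0], [0.302, -0.953, -0.0], [0.0, 0.0, -1.0]]
ft_force: [-0.5, 0.3, 0.1]
width: 0.4
grip_force: 0.0
```

jog_arm --dr '[[0, 0, 0], [0, 0, 0], [0, 0, 0], [0, 0, 0], [0, 0, 0]]' --translation '[[1, -0.93, 0], [1, -0.93, 0], [1, -0.93, 0], [1, -0.93, 0], [1, -0.93, 0]]' --gripper '[0, 0, 0, 0, 0]'

```text
time_s: 3.22
position: [517.3, 23.9, 222.7]
tcp_rot: [[0.953, 0.302, 0.0], [0.302, -0.953, 0.0], [0.0, -0.0, -1.0]]
ft_force: [0.5, 0.0, -0.6]
width: 0.6
grip_force: 0.0
```

jog_arm --dr '[[0, 0, 0], [0, 0, 0], [0, 0, 0], [0, 0, 0], [0, 0, 0]]' --translation '[[1, -0.93, 0], [1, -0.93, 0], [1, -0.93, 0], [1, -0.93, 0], [1, -0.93, 0]]' --gripper '[0, 0, 0, 0, 0]'

```text
time_s: 3.85
position: [584.4, 142.7, 222.7]
tcp_rot: [[0.953, 0.302, -0.0], [0.302, -0.953, 0.0], [-0.0, -0.0, -1.0]]
ft_force: [-0.2, -0.3, -0.5]
width: 0.3
grip_force: 0.0
```

jog_arm --dr '[[0, 0, 0], [0, 0, 0], [0, 0, 0], [0, 0, -1], [0, 0, -1]]' --translation '[[0.71, -0.61, 0], [0.71, -0.61, 0], [0.71, -0.61, 0], [0, 0, 0], [0, 0, 0]]' --gripper '[0, 0, 0, 0, 0]'

```text
time_s: 4.47
position: [614.6, 189.4, 222.6]
tcp_rot: [[0.789, 0.614, -0.0], [0.614, -0.789, -0.0], [-0.0, -0.0, -1.0]]
ft_force: [-0.1, 1.0, 0.1]
width: 0.7
grip_force: 0.0
```

jog_arm --dr '[[0, 0, -1], [0, 0, -1], [0, 0, -1], [0, 0, -1], [0, 0, -0.14]]' --translation '[[0, 0, 0], [0, 0, 0], [0, 0, 0], [0, 0, 0], [0, 0, 0]]' --gripper '[0, 0, 0, 0, 0]'

```text
time_s: 5.1
position: [614.4, 189.1, 222.6]
tcp_rot: [[0.192, 0.981, -0.0], [0.981, -0.192, 0.0], [0.0, -0.0, -1.0]]
ft_force: [0.3, 0.6, 0.3]
width: 0.5
grip_force: 0.0
```

Run:
```python
from workcell import r
from h import *
o=r.get_obs();print(o["position"],o["time_s"],o["ft_force"],np.degrees(np.arctan2(o["tcp_rot"][1][0],o["tcp_rot"][0][0])))
c=r.capture("scene");np.savez("scene1.npz",**c)
t=r.capture("top");np.savez("top1.npz",**t)
P=cloud(c);v=cv2.cvtColor(c["img"],cv2.COLOR_RGB2HSV)[...,2]
m=(abs(P[...,0]-615)<30)&(abs(P[...,1]-190)<30)&(abs(P[...,2]-189)<4)&(v<70);q=P[m];print(len(q),q.mean(0),q.min(0),q.max(0))
a=cv2.resize(c["img"][130:260,350:480],(520,520),interpolation=cv2.INTER_CUBIC)
cv2.imwrite("pics/s1.png",a[:,:,::-1])
w=r.capture("wrist");np.savez("w1.npz",**w);cv2.imwrite("pics/w1.png",w["img"][:,:,::-1])
```

```text
[614.41890387 189.08268852 222.64376572] 5.1 [0.2771954  0.56603026 0.31552607] 78.94741225580216
101 [615.18378451 189.62324777 188.91655649] [598.37695874 174.19430337 185.16529773] [630.36678222 204.68278955 191.42203713]
```

View pics/s1.png

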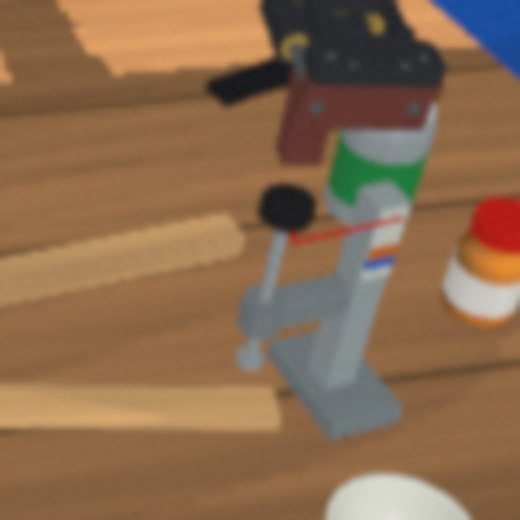

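The crop shows the shut fingertips just above the black knob at about (287,205), so I lower onto it.

jog_arm --dr '[[0, 0, 0], [0, 0, 0], [0, 0, 0], [0, 0, 0], [0, 0, 0]]' --translation '[[0, 0, 0.5], [0, 0, 0.5], [0, 0, 0.4], [0, 0, 0.2], [0, 0, 0.2]]' --gripper '[0, 0, 0, 0, 0]'

```text
time_s: 5.88
position: [614.0, 188.9, 186.5]
tcp_rot: [[0.191, 0.982, -0.001], [0.982, -0.191, 0.0], [-0.0, -0.001, -1.0]]
ft_force: [-0.4, -0.0, 1.1]
width: 0.8
grip_force: 0.7
```

jog_arm --dr '[[0, 0, 0], [0, 0, 0], [0, 0, 0], [0, 0, 0], [0, 0, 0]]' --translation '[[0, 0, 0.25], [0, 0, 0.25], [0, 0, 0.25], [0, 0, 0.25], [0, 0, 0.25]]' --gripper '[0, 0, 0, 0, 0]'

```text
time_s: 6.5
position: [614.2, 189.0, 161.4]
tcp_rot: [[0.191, 0.982, 0.0], [0.982, -0.191, 0.0], [0.0, 0.0, -1.0]]
ft_force: [-1.4, 0.1, 3.8]
width: 0.1
grip_force: 1.5
```

jog_arm --dr '[[0, 0, 0], [0, 0, 0], [0, 0, 0], [0, 0, 0], [0, 0, 0]]' --translation '[[0, 0, 0.15], [0, 0, 0.1], [0, 0, 0.1], [0, 0, 0.05], [0, 0, 0]]' --gripper '[0, 0, 0, 0, 0]'

```text
time_s: 7.12
position: [614.2, 189.0, 153.7]
tcp_rot: [[0.191, 0.982, 0.0], [0.982, -0.191, 0.0], [0.0, -0.0, -1.0]]
ft_force: [-1.6, -0.6, 3.3]
width: 0.3
grip_force: 1.7
```

jog_arm --dr '[[0, 0, 0], [0, 0, 0]]' --translation '[[0, 0, 0.05], [0, 0, 0]]' --gripper '[0, 0]'

```text
time_s: 7.38
position: [614.2, 189.0, 152.7]
tcp_rot: [[0.191, 0.982, 0.0], [0.982, -0.191, 0.0], [0.0, 0.0, -1.0]]
ft_force: [-0.9, -0.6, 2.3]
width: 0.0
grip_force: 1.7
```

jog_arm --dr '[[0, 0, 0], [0, 0, 0]]' --translation '[[0, 0, 0.05], [0, 0, 0]]' --gripper '[0, 0]'

```text
time_s: 7.62
position: [614.2, 189.0, 151.6]
tcp_rot: [[0.191, 0.982, -0.0], [0.982, -0.191, 0.0], [0.0, -0.0, -1.0]]
ft_force: [-1.1, -0.9, 4.7]
width: 0.6
grip_force: 1.7
```

jog_arm --dr '[[0, 0, 0], [0, 0, 0]]' --translation '[[0, 0, 0.05], [0, 0, 0]]' --gripper '[0, 0]'

```text
time_s: 7.88
position: [614.3, 189.0, 151.4]
tcp_rot: [[0.191, 0.982, 0.0], [0.982, -0.191, 0.0], [0.0, 0.0, -1.0]]
ft_force: [-3.4, -1.1, 7.7]
width: 0.0
grip_force: 3.9
```

The force rose from 4.7 to 7.7 N and the descent stopped at 151.4 mm, so the foot is on the strip. I'll hold there and read the scale.

jog_arm --dr '[[0, 0, 0], [0, 0, 0], [0, 0, 0], [0, 0, 0], [0, 0, 0]]' --translation '[[0, 0, 0], [0, 0, 0], [0, 0, 0], [0, 0, 0], [0, 0, 0]]' --gripper '[0, 0, 0, 0, 0]'

```text
time_s: 8.5
position: [614.3, 189.0, 151.4]
tcp_rot: [[0.191, 0.982, 0.0], [0.982, -0.191, 0.0], [0.0, 0.0, -1.0]]
ft_force: [-3.0, -1.3, 7.1]
width: 0.8
grip_force: 3.8
```

Run:
```python
from workcell import r
import cv2
o=r.get_obs();print(o["position"],o["ft_force"],o["time_s"])
c=r.capture("scene")
cv2.imwrite("pics/s2.png",cv2.resize(c["img"][160:245,390:475],(510,510),interpolation=cv2.INTER_CUBIC)[:,:,::-1])
```

```text
[614.28437901 188.9731205  151.36744343] [-3.03931639 -1.27501116  7.13925268] 8.5
```

View pics/s2.png

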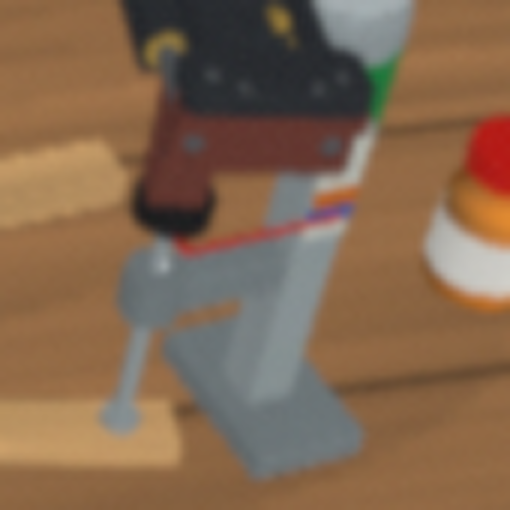

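The crop shows the foot resting on the strip at (120,418) and the red pointer in the blue band at (335,212), so the thin strip is confirmed. I'll let the knob spring back up.

jog_arm --dr '[[0, 0, 0], [0, 0, 0], [0, 0, 0], [0, 0, 0], [0, 0, 0]]' --translation '[[0, 0, -0.4], [0, 0, -0.5], [0, 0, -0.5], [0, 0, -0.5], [0, 0, -0.6]]' --gripper '[0, 0, 0, 0, 0]'

```text
time_s: 9.18
position: [614.2, 188.9, 201.2]
tcp_rot: [[0.191, 0.982, -0.0], [0.982, -0.191, 0.0], [0.0, -0.0, -1.0]]
ft_force: [0.6, -0.9, -0.1]
width: 0.3
grip_force: 0.0
```

jog_arm --dr '[[0, 0, 0], [0, 0, 0], [0, 0, 0], [0, 0, 0], [0, 0, 0]]' --translation '[[0, 0, -1], [-1, 0, 0], [-1, 0, 0], [-1, 0, 0], [-1, 0, 0]]' --gripper '[0, 0, 0, 0.6, 0.6]'

```text
time_s: 9.8
position: [598.1, 108.5, 220.0]
tcp_rot: [[0.192, 0.981, -0.001], [0.981, -0.192, -0.0], [-0.0, -0.001, -1.0]]
ft_force: [-0.0, -0.5, -0.3]
width: 16.7
grip_force: 0.0
```

```bash
cat > strip.py <<'E'
from h import *
def strip(c,x,y,z,dz=4):
    P=cloud(c);hsv=cv2.cvtColor(c["img"],cv2.COLOR_RGB2HSV).astype(int)
    m=(abs(P[...,0]-x)<125)&(abs(P[...,1]-y)<125)&(abs(P[...,2]-z)<dz)&(hsv[...,1]<140)&(hsv[...,2]>130)
    n_,lab,st,_=cv2.connectedComponentsWithStats(m.astype(np.uint8));i=1+st[1:,4].argmax();q=P[lab==i]
    rc=cv2.minAreaRect(q[:,:2].astype(np.float32));return len(q),np.round(rc[0],1),np.round(rc[1],1),round(rc[2],1),round(float(np.median(q[:,2])),1)
E
python3 - <<'E'
from workcell import r
from strip import *
print(r.get_obs()["position"])
c=r.capture("scene");print(strip(c,597,106,12))
P=cloud(c);v=cv2.cvtColor(c["img"],cv2.COLOR_RGB2HSV)[...,2]
m=(abs(P[...,0]-615)<30)&(abs(P[...,1]-190)<30)&(abs(P[...,2]-189)<4)&(v<70);q=P[m];print(len(q),q.mean(0))
E
```

```text
[598.13160543 108.50670224 220.04545391]
(742, array([597.6, 109.1]), array([219.3,  34.4]), 79.0, 12.2)
97 [614.85587933 189.59580271 188.93360277]
```

jog_arm --dr '[[0, 0, 0], [0, 0, 0], [0, 0, 0], [0, 0, 0], [0, 0, 0]]' --translation '[[0, 0, 1], [0, 0, 1], [0, 0, 1], [0, 0, 1], [0, 0, 1]]' --gripper '[0.6, 0.6, 0.6, 0.6, 0.6]'

```text
time_s: 10.48
position: [598.9, 110.0, 119.9]
tcp_rot: [[0.192, 0.981, -0.0], [0.981, -0.192, 0.0], [0.0, -0.0, -1.0]]
ft_force: [0.4, 0.6, 0.6]
width: 52.4
grip_force: 0.0
```

jog_arm --dr '[[0, 0, 0], [0, 0, 0], [0, 0, 0], [0, 0, 0], [0, 0, 0]]' --translation '[[0, 0, 1], [0, 0, 1], [0, 0, 1], [0, 0, 1], [0, 0, 0.5]]' --gripper '[0.6, 0.6, 0.6, 0.6, 0.6]'

```text
time_s: 11.1
position: [598.2, 110.0, 29.5]
tcp_rot: [[0.192, 0.981, -0.002], [0.981, -0.192, 0.0], [-0.0, -0.002, -1.0]]
ft_force: [-0.3, 0.2, -0.1]
width: 52.9
grip_force: 0.0
```

jog_arm --dr '[[0, 0, 0], [0, 0, 0], [0, 0, 0]]' --translation '[[0, 0, 0.5], [0, 0, 0.5], [0, 0, 0.3]]' --gripper '[0.6, 0.6, 0.6]'

```text
time_s: 11.48
position: [598.9, 110.4, 4.3]
tcp_rot: [[0.191, 0.982, -0.0], [0.982, -0.191, 0.0], [0.0, -0.0, -1.0]]
ft_force: [0.5, 0.3, -0.1]
width: 52.7
grip_force: 0.0
```

jog_arm --dr '[[0, 0, 0], [0, 0, 0], [0, 0, 0], [0, 0, 0], [0, 0, 0]]' --translation '[[0, 0, 0], [0, 0, 0], [0, 0, 0], [0, 0, 0], [0, 0, 0]]' --gripper '[0.2, 0.2, 0.2, 0.2, 0.2]' --grip_force 20

```text
time_s: 12.1
position: [599.2, 110.5, 5.1]
tcp_rot: [[0.191, 0.982, 0.001], [0.982, -0.191, 0.0], [0.0, 0.001, -1.0]]
ft_force: [-0.6, -0.4, 3.3]
width: 29.8
grip_force: 20.0
```

jog_arm --dr '[[0, 0, 0], [0, 0, 0], [0, 0, 0], [0, 0, 0], [0, 0, 0]]' --translation '[[0, 0, -0.5], [-0.6, 0, 0], [-1, 0, 0], [-1, 0, 0], [-1, 0, 0]]' --gripper '[0.2, 0.2, 0.2, 0.2, 0.2]'

```text
time_s: 12.72
position: [584.5, 37.9, 14.5]
tcp_rot: [[0.192, 0.981, -0.001], [0.981, -0.192, 0.0], [-0.0, -0.001, -1.0]]
ft_force: [0.1, -0.1, -0.7]
width: 29.9
grip_force: 20.0
```

jog_arm --dr '[[0, 0, 0], [0, 0, 0], [0, 0, 0], [0, 0, 0], [0, 0, 0]]' --translation '[[0, 0, -1], [0, 0, -1], [0, 0, -1], [-0.5, 0, -1], [-1, 0, -1]]' --gripper '[0.2, 0.2, 0.2, 0.2, 0.2]'

```text
time_s: 13.35
position: [579.0, 9.3, 115.1]
tcp_rot: [[0.191, 0.982, -0.0], [0.982, -0.191, 0.0], [0.0, -0.0, -1.0]]
ft_force: [0.5, -0.5, -0.8]
width: 29.5
grip_force: 20.0
```

Run:
```python
from workcell import r
from strip import *
o=r.get_obs();p=o["position"];print(p,o["width"],o["grip_force"])
c=r.capture("scene");print(strip(c,p[0],p[1],p[2]+6,12),strip(c,456,142,20))
cv2.imwrite("pics/s3.png",c["img"][100:340,180:500,::-1])
```

```text
[578.97505554   9.3162204  115.14087542] 29.517727492940487 19.999027848243713
(416, array([568.9, -50.1]), array([102.4,  37.4]), 74.1, 121.9) (346, array([452.8, 173.9]), array([ 33.8, 155.1]), 6.8, 20.1)
```

View pics/s3.png

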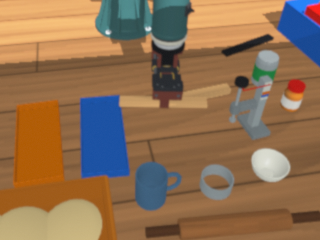

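The crop shows the strip held level above the table at about (165,101), the gauge sprung back up, and the other strip unmoved (partly hidden by the held one).

jog_arm --dr '[[0, 0, 0], [0, 0, 0], [0, 0, 0], [0, 0, 0], [0, 0, 0]]' --translation '[[-0.98, 0.11, 0], [-0.98, 0.11, 0], [-0.98, 0.11, 0], [-0.98, 0.11, 0], [-0.98, 0.11, 0]]' --gripper '[0.2, 0.2, 0.2, 0.2, 0.2]'

```text
time_s: 14.02
position: [571.2, -89.4, 114.4]
tcp_rot: [[0.191, 0.982, -0.0], [0.982, -0.191, 0.0], [0.0, -0.001, -1.0]]
ft_force: [0.5, 0.6, 0.2]
width: 29.7
grip_force: 20.0
```

jog_arm --dr '[[0, 0, 0], [0, 0, 0], [0, 0, 0], [0, 0, 0.5], [0, 0, 1]]' --translation '[[-0.98, 0.11, 0], [-0.98, 0.11, 0], [-0.98, 0.11, 0], [0, 0, 0], [0, 0, 0]]' --gripper '[0.2, 0.2, 0.2, 0.2, 0.2]'

```text
time_s: 14.65
position: [566.6, -148.0, 114.6]
tcp_rot: [[0.444, 0.896, -0.0], [0.896, -0.444, 0.0], [0.0, -0.0, -1.0]]
ft_force: [-0.3, -0.6, -0.8]
width: 29.8
grip_force: 20.0
```

jog_arm --dr '[[0, 0, 1], [0, 0, 1], [0, 0, 1], [0, 0, 1], [0, 0, 1]]' --translation '[[0, 0, 0], [0, 0, 0], [0, 0, 0], [0, 0, 0], [0, 0, 0]]' --gripper '[0.2, 0.2, 0.2, 0.2, 0.2]'

```text
time_s: 15.28
position: [566.7, -147.6, 114.7]
tcp_rot: [[0.972, 0.236, 0.0], [0.236, -0.972, 0.0], [0.0, -0.0, -1.0]]
ft_force: [-0.3, -0.5, -0.2]
width: 29.8
grip_force: 20.0
```

jog_arm --dr '[[0, 0, 1], [0, 0, 0.67], [0, 0, 0]]' --translation '[[0, 0, 0], [0, 0, 0], [0, 0, 0]]' --gripper '[0.2, 0.2, 0.2]'

```text
time_s: 15.65
position: [566.7, -147.5, 114.7]
tcp_rot: [[0.999, -0.046, 0.0], [-0.046, -0.999, 0.0], [0.0, -0.0, -1.0]]
ft_force: [-0.3, -0.2, -0.4]
width: 29.6
grip_force: 20.0
```

Run:
```python
from workcell import r
from strip import *
o=r.get_obs();p=o["position"];print(p,o["width"],o["grip_force"],np.degrees(np.arctan2(o["tcp_rot"][1][0],o["tcp_rot"][0][0])))
c=r.capture("scene");print(strip(c,p[0],p[1],p[2]+6,15))
```

```text
[ 566.7151941 -147.5056512  114.6745087] 29.57074510980725 19.999167323112488 -2.6634000843917773
(680, array([ 583.6, -148.7]), array([ 29.7, 184.9]), 87.3, 122.0)
```

jog_arm --dr '[[0, 0, 0], [0, 0, 0], [0, 0, 0], [0, 0, 0], [0, 0, 0]]' --translation '[[0, 0, 1], [0, 0, 1], [0, 0, 1], [0, 0, 0.8], [0, 0, 0.6]]' --gripper '[0.2, 0.2, 0.2, 0.2, 0.2]'

```text
time_s: 16.32
position: [566.6, -147.0, 25.9]
tcp_rot: [[0.999, -0.047, -0.0], [-0.047, -0.999, 0.0], [-0.0, -0.0, -1.0]]
ft_force: [0.4, 0.6, 0.0]
width: 29.5
grip_force: 20.0
```

jog_arm --dr '[[0, 0, 0], [0, 0, 0], [0, 0, 0], [0, 0, 0]]' --translation '[[0, 0, 0.4], [0, 0, 0.2], [0, 0, 0.2], [0, 0, 0]]' --gripper '[0.2, 0.2, 0.2, 0.2]'

```text
time_s: 16.82
position: [566.8, -146.9, 10.7]
tcp_rot: [[0.999, -0.047, 0.0], [-0.047, -0.999, 0.0], [0.0, -0.0, -1.0]]
ft_force: [0.3, -0.0, -0.3]
width: 29.4
grip_force: 20.0
```

jog_arm --dr '[[0, 0, 0], [0, 0, 0]]' --translation '[[0, 0, 0.07], [0, 0, 0]]' --gripper '[0.2, 0.2]'

```text
time_s: 17.08
position: [566.8, -147.0, 9.4]
tcp_rot: [[0.999, -0.047, 0.0], [-0.047, -0.999, -0.0], [0.0, -0.0, -1.0]]
ft_force: [0.0, 1.2, -1.1]
width: 29.6
grip_force: 20.0
```

jog_arm --dr '[[0, 0, 0], [0, 0, 0], [0, 0, 0], [0, 0, 0], [0, 0, 0]]' --translation '[[0, 0, 0], [0, 0, 0], [0, 0, 0], [0, 0, -0.4], [0, 0, -0.8]]' --gripper '[0.5, 0.5, 0.5, 0.5, 0.5]'

```text
time_s: 17.7
position: [566.3, -146.8, 33.6]
tcp_rot: [[0.999, -0.048, -0.001], [-0.048, -0.999, 0.001], [-0.001, -0.0, -1.0]]
ft_force: [0.1, 1.0, 0.4]
width: 44.3
grip_force: 0.0
```

jog_arm --dr '[[0, 0, 0], [0, 0, 0], [0, 0, 0], [0, 0, 0], [0, 0, 0]]' --translation '[[0, 0, -1], [0, 0, -1], [0, 0, -1], [0, 0, -1], [0, 0, -1]]' --gripper '[0.5, 0.5, 0.5, 0.5, 0.5]'

```text
time_s: 18.32
position: [566.9, -147.0, 135.3]
tcp_rot: [[0.999, -0.048, 0.001], [-0.048, -0.999, -0.0], [0.001, 0.0, -1.0]]
ft_force: [0.1, 0.5, -0.7]
width: 44.3
grip_force: 0.0
```

jog_arm --dr '[[0, 0, 0], [0, 0, 0], [0, 0, 0], [0, 0, 0], [0, 0, 0]]' --translation '[[0, 0, -1], [0, 0, -1], [0, 0, -1], [0, 0, -1], [0, 0, 0]]' --gripper '[0.5, 0.5, 0.5, 0.5, 0.5]'

```text
time_s: 18.95
position: [567.9, -147.4, 215.9]
tcp_rot: [[0.999, -0.048, 0.004], [-0.047, -0.999, -0.002], [0.004, 0.001, -1.0]]
ft_force: [0.4, 0.5, -0.9]
width: 43.9
grip_force: 0.0
```

Run:
```python
from workcell import r
from strip import *
o=r.get_obs();print(o["position"],o["width"],o["qvel"].round(3) if hasattr(o["qvel"],"round") else o["qvel"])
c=r.capture("scene");print(strip(c,566,-148,16),strip(c,456,142,20))
cv2.imwrite("pics/s4.png",cv2.resize(c["img"][130:330,160:500],(680,400))[:,:,::-1])
```

```text
[ 567.9316952  -147.43182632  215.91949584] 43.88973330091222 [ 0.     0.028  0.038 -0.    -0.023  0.001]
(702, array([ 564.3, -147.4]), array([ 29.5, 223. ]), 87.4, 16.4) (557, array([457.8, 142.1]), array([ 35.1, 219.8]), 6.9, 20.2)
```

View pics/s4.png

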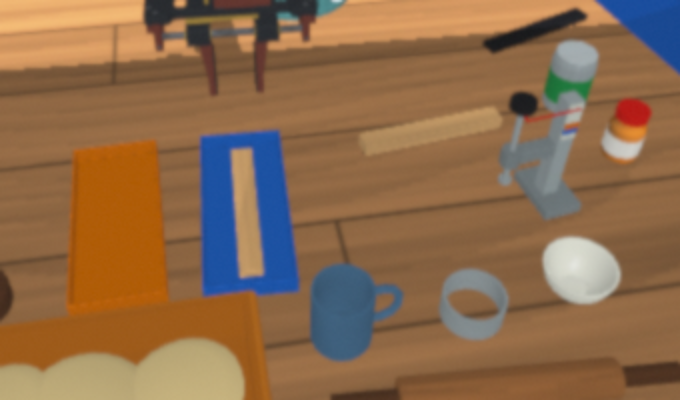

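The picture shows the thin strip lying flat in the blue tray at (247,212), with its top at 16 mm as expected. The gauge is up, the other strip is in its place at (430,130), and the gripper is clear.

```bash
python3 -c "
from workcell import r
print(r.finish_job())"
```

```text
the job is handed in; nothing more can be done
None
```

I gauged the strip under the foot and it read thin (12 mm, pointer in the blue band); it now lies flat in the blue tray, the gauge has sprung back up, the other strip hasn't moved, and the job is handed in at about 19 s.

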